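# Lock the carving jig's keeper with the ball-lock pin

### The job

Swing the jig's hinged keeper all the way down over the wax, then take the long quick-release pin from the tool tray, squeeze its side button in and slide the pin through the aligned holes of both ears and the keeper until its collar meets the ear. Let go so that the button springs out and the balls lock behind the far ear; either side will do, whichever is not blocked. Leave the short pin, the file, the tool pot and the bench block where they are.

Things in the scene. Friction and masses are not known exactly. Their poses are not given: they have to be found in the camera images.
- jig: Fixed steel carving jig: bed 210 (x) x 80 (y) x 14 mm high, origin under its centre at table height, z up. A blue wax block 80 x 46 mm, top 50 mm above the table, sits fixed on it at x -30 to +50 mm. Two hinge posts, top 76 mm, stand at x = +80 mm; two upright ears (the clevis) at x = -60 mm; the keeper bar joins them over the wax when it is down.
- jig_bore (a point): Centre of the ear holes' common axis, midway between the ears, 62 mm above the table, at jig x = -60, y = 0; axes are the jig's, the holes run along its y. Each ear is 44 mm long in x, 10 mm thick (y = 13 to 23 mm and -23 to -13 mm), top 82 mm above the table, with a round 20 mm through hole.
- keeper (a joint): angle of the keeper, the hinged steel bar over the wax (rad): 0 = fully down against its stop, holes aligned with the ears; grows as its front end rises, up to 1.3. A stiff hinge: it stays where it is left, and about 1 to 3 N pressed on its tab moves it down. The hinge axis runs along the jig's y.
- keeper_hinge (a point): point on the keeper's hinge axis, at jig x = +80, y = 0, 62 mm above the table; axes are the jig's
- keeper_tab (a point): Centre of the upper face of the keeper's front tab (46 mm along the bar, 36 wide, 12 thick), 185 mm from the hinge axis; when down it lies in front of the ears at jig x = -105 mm, upper face 68 mm above the table. Axes turn with the keeper: x along the bar towards the hinge, y the hinge axis, z out of the upper face (leaning towards the hinge when raised).
- keeper_bore (a point): centre of the keeper's 20 mm hole, in a tongue block 40 x 40 mm and 22 mm thick along y, 140 mm from the hinge axis; comes to rest between the ears, on jig_bore, when the keeper is down; axes turn with the keeper
- tray: Fixed open wooden tray, outside 190 (x) x 240 (y) x 28 mm high, walls and floor 5 mm thick; origin under its centre at table height. The long pin, short pin and file lie in it side by side, roughly along its x, in any order.
- pin: The long ball-lock pin, steel, 134 mm long, 0.2 to 0.3 kg, lying level, axis 12 mm above the tray's floor. Origin on its axis at the collar's front face; x along the axis to the tip, z up as it lies. Shank 16 mm diameter, x = 0 to 69 mm, the last 8 mm tapered to 10 mm; collar 24 mm diameter, x = -5 to 0; dark handle block x = -65 to -5 mm, 26 wide (y), 24 high (z), small tail loop.
- pin_grip (a point): Centre of the pin's handle, pin x = -35 mm; axes are the pin's. On the handle's +y flank a light button bar, 34 x 8 mm, stands 5 mm proud: 31 mm over the button, 26 mm squeezed flush. Pinched here across its y, the fingers push the button flush and hold it in.
- pin_mid (a point): point on the pin's axis at pin x = +25 mm, half-way between collar and balls; lies near jig_bore when the pin is home; axes are the pin's
- pin_button (a joint): how far the pin's button is pressed (m): 0 = out, 0.005 = flush; spring 3 N rising to 8 N
- pin_ball_a (a joint): how far the ball on the pin's +y side is drawn in (m): 0 = out (locking), 0.005 = flush with the shank; follows the button
- pin_ball_b (a joint): the same for the ball on the pin's -y side
- short_pin: The wrong pin: same handle and 24 mm high, but its shank is only 40 mm long (105 mm over all), too short to lock; lies in the tray pointing the other way (tip to the tray's -x). Origin and axes as the long pin's. Leave it.
- file: Small flat file lying in the tray, 130 mm long, 20 mm wide and 18 mm high wooden handle, blade 13 mm wide; origin under about the middle of its length, x towards the blade's tip. Leave it.
- tool_pot: Brass pot of upright tools standing beside one end of the jig's hole axis, so that side is blocked: 68 mm diameter, tools up to 165 mm high; origin under its centre, z up. Leave it.
- bench_block: Steel bench block 64 x 64 x 18 mm high lying beside the jig on the free side; origin under its centre. Low enough to work over. Leave it.
- pin_balls (a point): Point on the pin's axis between its two locking balls, pin x = +55 mm; axes are the pin's. The balls (x = 50 to 60 mm) stand 5 mm out of the shank on +y and -y, 26 mm overall, wider than the 20 mm holes; with the button flush they sink into the shank. Collar to balls is 50 mm, over both ears 46 mm.
Mind the look-alikes: they are no part of the job. Leave any purple or red look-alike of the pin alone.

How it is judged (in metres and radians):
On the way, in this order (a step that is already met when the one before it is completed fails the run):
1. the keeper is swung fully down (within 0.03 rad) before the pin is in (value of joint keeper below 0.03 rad), for 0.2 s.
2. the long pin is through the holes with its button held in (at least 3 mm) (value of joint pin_button above 0.003 m and distance between pin_mid and jig_bore below 0.01 m and angle between the x axis of pin and the y axis of jig, either way round below 0.15 rad), for 0.1 s.
At the end, for the whole second after the job is handed in: The keeper is down (within 0.04 rad) and the long pin lies through both ears and the keeper, from either side, its middle within 9 mm of the centre of the holes and its axis within 0.15 rad of theirs, button and both balls sprung out (within 1.5 mm), the pin released and at rest (value of joint keeper below 0.04 rad and distance between pin_mid and jig_bore below 0.009 m and angle between the x axis of pin and the y axis of jig, either way round below 0.15 rad and value of joint each of pin_button, pin_ball_a, pin_ball_b below 0.0015 m and linear speed of pin below 0.02 m/s); the robot touches nothing.
It fails at once if the tool pot is moved more than 30 mm (distance of tool_pot from where it was at the start of the episode above 0.03 m).
It fails at once if the bench block is moved more than 30 mm (distance of bench_block from where it was at the start of the episode above 0.03 m).
It fails at once if the short pin is moved more than 40 mm (distance of short_pin from where it was at the start of the episode above 0.04 m).
It fails at once if the file is moved more than 40 mm (distance of file from where it was at the start of the episode above 0.04 m).
It also fails if it takes over 67 s, if anything falls off the work surface, if the arm or the gripper's body presses on something with over 40 N, if the wrist force passes 120 N, or if a joint passes its speed limit or range.

### The arm

A 6-joint arm with a two-finger parallel gripper is mounted at the origin on the work surface. World frame = base frame: x ahead of the robot, y to its left, z up, the work surface at z = 0. Lengths are in m, angles in degrees, forces in N, time in s.
With the tool pointing down it reaches from about 0.225 to 0.875 m from the base axis. Payload 3.4 kg.
Tool frame: the origin (TCP) lies where the fingers leave the gripper's body, on its centre line; the fingertips stand 73 mm ahead of it and the grasp point (between the pads) lies 54 mm ahead of it (ctrl.hold_point_z is the distance from the TCP to the grasp point, in m); z points along the fingers, y is the line along which they close (so a half turn about z gives the same grasp; the last joint's range is limited). The gripper opens to 85 mm and grips with 20 to 120 N. Pads are 22 mm wide; open, the fingers measure 114 mm over their backs; the gripper's body (76 mm by 85 mm) begins 54 mm behind the grasp point. The pads swing forward as they close: fully open they stand 13 mm farther back than shut.
Start: joints at [-70.302, 15.808, 86.224, -0, 77.962, -6.933], TCP at [0.258, -0.514, 0.304] pointing down, gripper open.
Joint ranges: [-165.64, 165.64], [-43.16, 119.46], [12.63, 154.43], [-67.54, 247.53], [6.08, 155.33], [-154.97, 154.97]. Speed limits (degrees/s): [147.25, 147.25, 180, 180, 180, 180].

### API

Orientations are given as [roll, pitch, yaw] about the fixed x, y, z axes, in that order (R = Rz(yaw) Ry(pitch) Rx(roll)).
In Python, from workcell import ctrl, imaging, job, trace, place_of gives the robot as it stands.
- The arm moves only by the shell command python3 -m creep 'ROWS' [FORCE]. ROWS is text: rows parted by semicolons, each of 7 numbers parted by spaces: the turn, a rotation vector about the tool's x, y, z in rad, then the shift along the tool's x, y, z in mm, then the opening, from 0 (shut) to 1 (fully open). A call has 1 to 12 rows; each row shifts and turns the commanded pose from where the row before left it, along the tool's axes as they then stand; what a row does not reach is not made up. A row lasts 1/8 s, in which the tool goes at most 62.5 mm and 10.7 degrees, less where a joint would pass 70% of its speed; a pose out of reach is approached as far as the arm can. A call with a gripper value outside its range is refused whole. The fingers move at their own pace and stop on an object; FORCE is the grip in N (left out, the last holds). Time passes only in rows, so rows that do not move let the fingers close. It gives the time, the measured TCP pose, the force, the opening and the grip force at its end, in the units of the state.
- ctrl.read_state(): the state, without advancing time (a new reading comes with each control period).
- imaging.capture(name): name is "side" or "top"; returns (picture, depth): 420x560x3 uint8, red, green, blue; 420x560 float32, m along the optical axis (not along the pixel's ray), 0 where there is no reading.
- imaging.calibration(name): a dict with "camera_matrix" (3x3 intrinsics, pixels), "R" (3x3) and "t" (3): a world point X has camera coordinates R X + t. Camera axes: x right, y down, z forward; pixel columns grow to the right and rows downward; lengths in m; the calibration is good to about 2 mm. A picture is of the moment at which its call begins. calibration takes no time and is no camera call.
- job.job_done(): hands the job in; it is judged then, once.
Trained networks look in the newest picture that a camera, given by its name, has taken for a name from the list of things; names that differ only in an ending like _2 or _b are one class to them, and where a whole thing is asked for, a point or a joint stands for the part that bears it (a point fixed in the world has none). Each returns a list of dicts, best first, with "p" (0 to 1); they miss things now and then, are a little off and sometimes report something else, mostly with a low value. They report only what shows in the picture. A call takes as long as a camera call. They do not tell look-alikes from the thing itself.
- trace(camera, thing): "region" (420x560 bool, what is visible of it) and "box" ([left, top, right, bottom] in pixels, round what is visible of it).
- place_of(camera, thing): "at" ([row, column] in pixels: a listed point, or the origin of a listed thing).
The state is a dict: "clock": time; "joint_positions": joint angles; "joint_velocities": joint speeds; "effort": joint torques, N m; "position": TCP position; "eef_rot": TCP orientation; "force": force on the tool from outside, world axes, zero at the start; "ft_torque": the same for the moment, N m; "gripper_width": finger opening in m; "gripper_force": force on a finger pad.
Only numpy, scipy, OpenCV 4.12 (cv2) and the standard library are available. Lean on these libraries where they do the work, as an engineer would, in place of code of your own. Each camera call takes 0.05 s, during which the arm holds its last target. There are 200 camera calls.

## Working session

There is one attempt and no reset: what is moved stays moved. The work goes in short steps, Python scripts to look and compute and a shell command to move; the robot and the scene stay as the last step left them, time stands still between calls to the robot, and variables do not carry over. Pictures are saved under pics/ and viewed, at most 10 in all, crops included, and the job is handed in when it is done.

```bash
mkdir -p pics; ls
cat > h.py <<'E'
import numpy as np,cv2
from scipy.spatial.transform import Rotation as Ro
from workcell import ctrl, imaging, job, trace, place_of
def cal(n):
    c=imaging.calibration(n); return np.array(c["camera_matrix"]),np.array(c["R"]),np.array(c["t"])
def pts(n,depth,mask):
    K,R,t=cal(n); r,c=np.nonzero(mask&(depth>0)); z=depth[r,c]
    return (np.stack([(c-K[0,2])*z/K[0,0],(r-K[1,2])*z/K[1,1],z],1)-t)@R
def ray(n,rc,z):
    K,R,t=cal(n); d=R.T@np.array([(rc[1]-K[0,2])/K[0,0],(rc[0]-K[1,2])/K[1,1],1]); o=-R.T@t
    return o+d*(z-o[2])/d[2]
def proj(n,X):
    K,R,t=cal(n); p=K@(R@np.asarray(X)+t); return p[:2]/p[2]
def save(n,img): cv2.imwrite("pics/"+n,img[:,:,::-1])
def pose():
    s=ctrl.read_state(); return np.array(s["position"]),Ro.from_euler('xyz',s["eef_rot"],degrees=True).as_matrix()
E
python3 - <<'E'
from h import *
np.set_printoptions(precision=3,suppress=True)
for n in ["top","side"]:
    im,d=imaging.capture(n); save(n+"0.png",im); np.savez(n+"0.npz",im=im,d=d)
    print(n,-cal(n)[1].T@cal(n)[2], cal(n)[1][2])
    for th in ["jig","jig_bore","keeper_hinge","keeper_tab","keeper_bore","tray","pin","pin_grip","pin_balls","pin_mid","short_pin","file","tool_pot","bench_block"]:
        print(th,[(np.round(a["at"]).tolist(),round(a["p"],2)) for a in place_of(n,th)][:4])
print(ctrl.read_state())
E
```

```text
pics
top [0.376 0.007 1.563] [ 0.055  0.006 -0.998]
jig [([176.0, 356.0], 0.56)]
jig_bore [([199.0, 362.0], 0.66), ([164.0, 215.0], 0.58)]
keeper_hinge [([148.0, 353.0], 0.7)]
keeper_tab [([205.0, 312.0], 0.57)]
keeper_bore [([182.0, 368.0], 0.62), ([156.0, 218.0], 0.48)]
tray [([168.0, 218.0], 0.77), ([150.0, 211.0], 0.52), ([178.0, 220.0], 0.34)]
pin [([149.0, 130.0], 0.96), ([164.0, 217.0], 0.75), ([252.0, 220.0], 0.74), ([175.0, 197.0], 0.69)]
pin_grip [([148.0, 144.0], 0.86), ([176.0, 221.0], 0.83), ([239.0, 216.0], 0.62), ([182.0, 366.0], 0.21)]
pin_balls [([157.0, 114.0], 0.87), ([272.0, 227.0], 0.67), ([151.0, 213.0], 0.54)]
pin_mid [([191.0, 372.0], 0.7), ([261.0, 224.0], 0.66), ([153.0, 124.0], 0.62), ([168.0, 216.0], 0.59)]
short_pin [([175.0, 194.0], 0.72)]
file [([163.0, 237.0], 0.53)]
tool_pot [([208.0, 312.0], 0.8)]
bench_block [([190.0, 409.0], 0.73)]
side [0.444 0.912 0.96 ] [ 0.013 -0.706 -0.708]
jig [([170.0, 261.0], 0.71)]
jig_bore []
keeper_hinge [([156.0, 234.0], 0.83), ([153.0, 285.0], 0.51)]
keeper_tab [([116.0, 280.0], 0.62), ([125.0, 269.0], 0.42)]
keeper_bo
[... 444 characters left out ...]
0.67), ([150.0, 283.0], 0.4)]
short_pin [([299.0, 241.0], 0.58)]
file [([259.0, 236.0], 0.61), ([202.0, 292.0], 0.46)]
tool_pot [([202.0, 293.0], 0.84)]
bench_block [([139.0, 277.0], 0.57), ([260.0, 233.0], 0.21)]
{'clock': 1.5, 'joint_positions': array([-70.299,  15.809,  86.223,  -0.001,  77.962,  -6.932]), 'joint_velocities': array([ 0.042,  0.061, -0.003, -0.031,  0.041,  0.051]), 'effort': array([  0.001, -41.665, -24.61 ,  -0.   ,   0.   ,  -0.   ]), 'position': array([ 0.258, -0.514,  0.304]), 'eef_rot': array([179.994,   0.001,  26.633]), 'force': array([ 0.406, -0.197,  0.291]), 'ft_torque': array([-0.025,  0.023,  0.006]), 'gripper_force': 0.0, 'gripper_width': 0.08538677718187751}
```

View pics/top0.png

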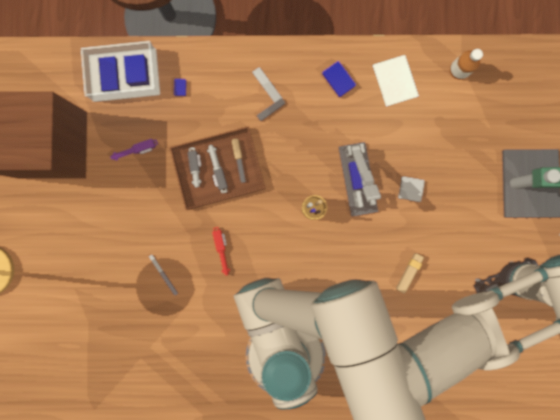

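View pics/side0.png

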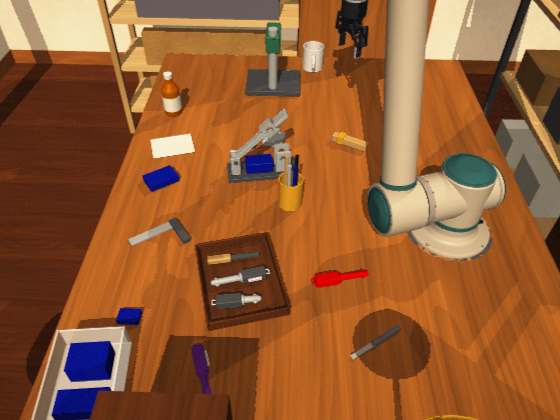

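The top view shows the tray at about (row 168, col 218), the jig at (176, 356), the tool pot at (208, 313) and the bench block at (190, 412). The pot is on the jig's +y side, so the free side is -y.

Things that could be taken for the long pin:
- (164, 217): the middle item in the tray
- (170, 195): the short pin
- (150, 133): a purple look-alike
- (252, 221): a red look-alike

By the description I choose the middle tray item. I'll check it in a close crop and measure.

Run:
```python
from h import *
np.set_printoptions(precision=4,suppress=True)
T=np.load("top0.npz");S=np.load("side0.npz")
a=cv2.resize(T["im"][120:215,165:270],None,fx=3.8,fy=3.8,interpolation=cv2.INTER_CUBIC)
b=cv2.resize(S["im"][230:330,190:295],None,fx=3.8,fy=3.8,interpolation=cv2.INTER_CUBIC)
c=np.zeros((400,800,3),np.uint8);c[:361,:399]=a[:361];c[:380,400:799]=b
save("crop1.png",c)
print("top cam f",cal("top")[0][0,0])
for n,I in (("top",T),("side",S)):
    for th in ["jig","keeper","tray","pin","short_pin","file","tool_pot","bench_block"]:
        for r in trace(n,th)[:4]:
            P=pts(n,I["d"],r["region"])
            if len(P)<5: continue
            q=P[:,:2]; (cx,cy),wh,ang=cv2.minAreaRect(q.astype(np.float32)*1000)
            print(n,th,round(r["p"],2),r["box"],"med",np.median(P,0),"rect",np.round([cx,cy,*wh,ang],1),"z",np.percentile(P[:,2],[2,50,98]))
```

```text
top cam f 530.3330144324397
top jig 0.91 [338.1, 138.4, 380.8, 215.7] med [ 0.5087 -0.2051  0.0458] rect [ 519.1 -215.4  209.8   84.7   10.4] z [0.0074 0.0458 0.2036]
top keeper 0.57 [351.7, 146.9, 379.6, 199.8] med [ 0.5088 -0.2118  0.1668] rect [ 533.  -226.9  171.    61.6    7.5] z [0.0229 0.1668 0.2075]
top tray 0.91 [168.7, 124.8, 264.5, 206.6] med [0.5476 0.1937 0.0053] rect [552.3 198.7 197.9 241.7  15.4] z [-0.0027  0.0053  0.0304]
top tray 0.22 [338.7, 143.3, 380.7, 213.3] med [ 0.5058 -0.2046  0.047 ] rect [ 517.  -214.2  209.3   83.6   11.1] z [0.0071 0.047  0.2037]
top pin 0.95 [209.9, 145.7, 227.4, 188.3] med [0.5301 0.1964 0.026 ] rect [548.5 200.1 128.   33.4  14.2] z [0.0046 0.026  0.0333]
top pin 0.92 [211.4, 225.1, 230.5, 275.4] med [0.3171 0.1855 0.0195] rect [306.5 184.9 141.4  31.5  11.6] z [-0.0046  0.0195  0.0284]
top pin 0.85 [109.5, 139.0, 156.7, 159.5] med [0.6061 0.429  0.0196] rect [605.3 447.7  38.7 147.4  19. ] z [-0.0015  0.0196  0.0293]
top short_pin 0.88 [190.9, 150.2, 199.8, 184.8] med [0.557  0.2635 0.026 ] rect [548.4 264.8 107.6  30.8   3.4] z [0.
[... 2365 characters left out ...]
[278.3, 157.1, 301.7, 209.2] med [ 0.4293 -0.062   0.0721] rect [ 416.8 -139.   194.4   64.9   78.9] z [0.0056 0.0721 0.152 ]
side tool_pot 0.59 [230.0, 109.4, 286.0, 159.3] med [ 0.5077 -0.2068  0.1495] rect [ 547.7 -333.5  162.9  293.7   11. ] z [0.0721 0.1495 0.2069]
side tool_pot 0.41 [206.8, 252.0, 258.6, 265.9] med [0.5787 0.1384 0.0184] rect [570.9 132.7 126.9  30.1  15.3] z [0.0052 0.0184 0.0262]
side tool_pot 0.36 [230.2, 107.1, 294.5, 180.4] med [ 0.5159 -0.2013  0.0511] rect [ 508.9 -322.2  434.5  200.3   82.3] z [0.004  0.0511 0.2021]
side bench_block 0.74 [263.8, 133.2, 283.1, 148.5] med [ 0.4814 -0.3541  0.0188] rect [ 478.6 -355.4   76.1   46.6   34.6] z [0.0062 0.0188 0.0238]
```

View pics/crop1.png

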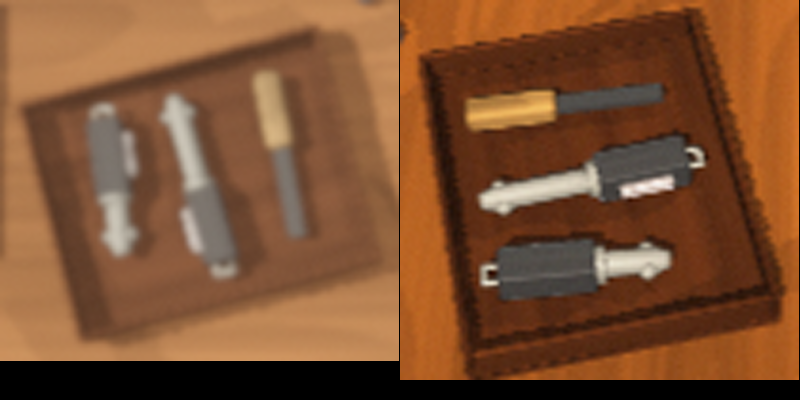

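The crop confirms the middle item: a long light shank with balls, its tip toward the tray's +x, a dark handle near crop (205, 225) and the button on the left (+y). The item left of it is the short pin (tip to -x), and the right one is the file. Next I'll measure the pin and jig poses more exactly.

Run:
```python
from h import *
np.set_printoptions(precision=4,suppress=True)
for n in ("top","side"):
    I=np.load(n+"0.npz"); im=I["im"].astype(int); d=I["d"]
    full=np.zeros(d.shape,bool); full[:]=d>0
    P=pts(n,d,full); C=im[d>0]
    # pin
    h=(P[:,2]>.012)&(P[:,2]<.045)&(abs(P[:,0]-.548)<.09)&(abs(P[:,1]-.2)<.035)
    Q=P[h]; br=C[h].sum(1)
    hi=Q[:,2]>.024
    ctr=Q[:,:2].mean(0); v=np.linalg.svd(Q[:,:2]-ctr)[2][0]; v*=np.sign(v[0])
    print(n,"pin pts",len(Q),"ctr",ctr,"yaw",np.degrees(np.arctan2(v[1],v[0])))
    H=Q[hi&(br<330)]
    R=cv2.minAreaRect(H[:,:2].astype(np.float32)*1000); print(" handle dark top",len(H),H.mean(0),R)
    u=(Q[:,:2]-ctr)@v; print(" extent",u.min(),u.max(),"ends",ctr+v*u.min(),ctr+v*u.max())
    L=Q[(br>380)&(u>.0)]; print(" shank mean",L.mean(0), "dir handle->shank",np.degrees(np.arctan2(*(L.mean(0)-H.mean(0))[[1,0]])))
    # jig
    near=(abs(P[:,0]-.52)<.14)&(P[:,1]<-.135)&(P[:,1]>-.3)
    bed=near&(P[:,2]>.008)&(P[:,2]<.022); 
    print(" bed rect",cv2.minAreaRect(P[bed][:,:2].astype(np.float32)*1000),bed.sum())
    wax=near&(C[:,2]>C[:,0]*1.6+20)&(P[:,2]>.044)&(P[:,2]<.056)
    if wax.sum()>5: print(" wax",wax.sum(),P[wax].mean(0),cv2.minAreaRect(P[wax][:,:2].astype(np.float32)*1000))
    k=near&(P[:,2]>.1); K=P[k]; c=K.mean(0); v=np.linalg.svd(K-c)[2]
    print(" keeper high",k.sum(),c,v[0],v[2],"top",K[K[:,2]>.18].mean(0),K[:,2].max(), K[np.argsort(K[:,0])[:5]])
    for nm,th in (("tab","keeper_tab"),): 
        for r in place_of(n,th)[:2]:
            rr,cc=np.round(r["at"]).astype(int); m=np.zeros_like(full); m[rr-1:rr+2,cc-1:cc+2]=1; print(nm,r["p"],np.median(pts(n,d,m),0))
    e=near&(P[:,2]>.072)&(P[:,2]<.09)&(P[:,0]<.5); print(" ears",e.sum(),P[e].mean(0),cv2.minAreaRect(P[e][:,:2].astype(np.float32)*1000))
    e=near&(P[:,2]>.07)&(P[:,2]<.083)&(P[:,0]>.56); print(" posts",e.sum(),P[e].mean(0),cv2.minAreaRect(P[e][:,:2].astype(np.float32)*1000))
```

```text
top pin pts 407 ctr [0.5407 0.1974] yaw 14.628725310465875
 handle dark top 49 [0.5229 0.1844 0.0282] ((548.1090087890625, 198.0924072265625), (186.25643920898438, 25.35167121887207), 16.68616485595703)
 extent -0.08557362670328118 0.10036936137820855 ends [0.4579 0.1758] [0.6378 0.2227]
 shank mean [0.5793 0.2082 0.0232] dir handle->shank 22.829549081574953
 bed rect ((508.8266906738281, -203.05929565429688), (134.5138702392578, 256.4143981933594), 89.84451293945312) 883
 wax 139 [ 0.5196 -0.2014  0.0499] ((522.860107421875, -201.63661193847656), (70.1377182006836, 20.454509735107422), 10.091166496276855)
 keeper high 495 [ 0.4982 -0.2157  0.1673] [-0.7253 -0.1335  0.6754] [-0.5888 -0.3882 -0.709 ] top [ 0.469  -0.2219  0.1943] 0.2146734278919545 [[ 0.4439 -0.21    0.2047]
 [ 0.4442 -0.2136  0.198 ]
 [ 0.4463 -0.2173  0.2071]
 [ 0.4464 -0.2201  0.2057]
 [ 0.4465 -0.21    0.2051]]
tab 0.57 [ 0.4368 -0.0804  0.0066]
 ears 84 [ 0.4522 -0.2149  0.0808] ((457.1510314941406, -224.06651306152344), (43.67026138305664, 47.076904296875), 8.640549659729004)
 posts 110 [ 0.5934 -0.1991  0.0756]
[... 644 characters left out ...]
10.05877685546875), (78.12533569335938, 51.71381759643555), 8.64581298828125)
 keeper high 591 [ 0.4996 -0.2106  0.1589] [ 0.7093  0.1264 -0.6935] [0.2638 0.8647 0.4275] top [ 0.4676 -0.2175  0.1936] 0.2109464049200506 [[ 0.4416 -0.2155  0.1984]
 [ 0.4443 -0.2072  0.2007]
 [ 0.4443 -0.212   0.2007]
 [ 0.4444 -0.21    0.2053]
 [ 0.4445 -0.2158  0.2046]]
tab 0.62 [ 0.4638 -0.2227  0.1961]
tab 0.42 [ 0.4936 -0.207   0.177 ]
 ears 151 [ 0.456  -0.2224  0.0803] ((455.5811462402344, -225.44131469726562), (45.37327575683594, 56.1536865234375), 10.379352569580078)
 posts 103 [ 0.5901 -0.1962  0.0758] ((594.0759887695312, -198.33009338378906), (40.23225402832031, 49.943599700927734), 44.430419921875)
```

```bash
python3 -m creep '0 0 0.145 0 0 0 0; 0 0 0.145 0 0 0 0; 0 0 0 43 -42 -3 0; 0 0 0 43 -42 -3 0; 0 0 0 43 -42 -3 0; 0 0 0 43 -42 -3 0; 0 0 0 44 -42 -3 0; 0 0 0 44 -44 -1 0; 0 0 0 0 0 0 0; 0 0 0 0 0 0 0' 40
python3 - <<'E'
from h import *
np.set_printoptions(precision=4,suppress=True)
p,R=pose(); tip=p+.073*R[:,2]; print(tip); 
t=np.array([.593,-.198,.062]); a=np.radians(10);jx=np.array([np.cos(a),np.sin(a),0])
for th in (43,30,20,10,0):
    r=np.radians(th); c=t-jx*(.185*np.cos(r)-.006*np.sin(r))+np.array([0,0,1])*(.185*np.sin(r)+.006*np.cos(r))
    print(th,c,"tool delta mm",(c-tip)@R*1000)
E
```

```text
clock: 3.65
position: [0.4695, -0.2188, 0.3199]
eef_rot: [180.0, 0.0, 10.1]
force: [-0.9, -0.2, 0.6]
gripper_width: 0.0002
gripper_force: 0.0
[ 0.4694 -0.2189  0.2469]
43 [ 0.4638 -0.2208  0.1926] tool delta mm [-5.8438  0.8534 54.3256]
30 [ 0.4382 -0.2253  0.1597] tool delta mm [-31.8263   0.7944  87.206 ]
20 [ 0.4238 -0.2278  0.1309] tool delta mm [-46.3818   0.7531 116.0008]
10 [ 0.4146 -0.2295  0.1   ] tool delta mm [-55.716    0.7169 146.8856]
0 [ 0.4108 -0.2301  0.068 ] tool delta mm [-59.5453   0.6867 178.9221]
```

```bash
python3 -m creep '0 0 0 0 0 22 0; 0 0 0 -3 0 22 0; 0 0 0 -3 0 10 0; 0 0 0 -13 0 17 0; 0 0 0 -13 0 17 0; 0 0 0 -7 0 14 0; 0 0 0 -7 0 14 0; 0 0 0 -5 0 16 0; 0 0 0 -5 0 16 0; 0 0 0 -2 0 10 0; 0 0 0 -2 0 10 0; 0 0 0 0 0 0 0'
python3 - <<'E'
from h import *
im,d=imaging.capture("side"); save("k1.png",cv2.resize(im[80:220,200:330],None,fx=4,fy=4))
E
```

```text
clock: 5.15
position: [0.41, -0.2291, 0.1514]
eef_rot: [-179.9, 0.1, 10.0]
force: [0.3, 0.5, -1.2]
gripper_width: 0.0001
gripper_force: 0.0
```

View pics/k1.png

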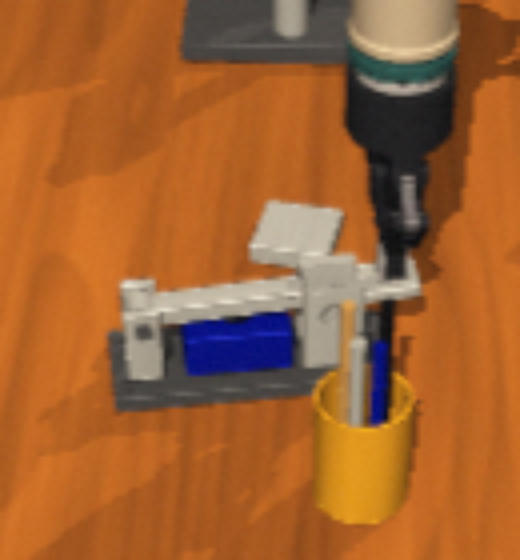

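The crop shows the keeper almost level, with the fingertips on its tab near crop (395, 275). I'll press the last ~10 mm in small steps.

```bash
python3 -m creep '0 0 0 0 0 5 0; 0 0 0 0 0 4 0; 0 0 0 0 0 2 0; 0 0 0 0 0 0 0'; python3 -m creep '0 0 0 0 0 1 0; 0 0 0 0 0 0 0'; python3 -m creep '0 0 0 0 0 1 0; 0 0 0 0 0 0 0'
```

```text
clock: 5.7
position: [0.4105, -0.229, 0.1407]
eef_rot: [-180.0, 0.0, 10.0]
force: [0.2, 0.1, -0.7]
gripper_width: 0.0003
gripper_force: 0.0
clock: 5.95
position: [0.4106, -0.229, 0.1406]
eef_rot: [180.0, -0.0, 10.0]
force: [-1.1, 0.1, 7.4]
gripper_width: -0.0005
gripper_force: 3.1
clock: 6.2
position: [0.4106, -0.229, 0.1405]
eef_rot: [180.0, -0.0, 10.0]
force: [-2.8, 2.2, 13.4]
gripper_width: 0.0002
gripper_force: 7.0
```

```bash
python3 -m creep '0 0 0 0 0 0 0; 0 0 0 0 0 -40 0; 0 0 0 0 0 -60 0; 0 0 0 0 0 -60 0; 0 0 0 0 0 -50 0; 0 0 0 -5 -59 0 0.5; 0 0 0 -5 -59 0 0.5; 0 0 0 -5 -59 0 0.5; 0 0 0 -4 -59 0 0.5; 0 0 0 0 0 0 0.5; 0 0 0 0 0 0 0.5'
cat > m.py <<'E'
from h import *
from scipy.optimize import least_squares, minimize
np.set_printoptions(precision=4,suppress=True)
def cloud():
    o={}
    for n in ("top","side"):
        im,d=imaging.capture(n); np.savez(n+"1.npz",im=im,d=d)
        P=pts(n,d,d>0); o[n]=(P,im[d>0].astype(int),im,d)
    return o
def rc(X): return cv2.minAreaRect(X[:,:2].astype(np.float32)*1000)
def trim(X,c,yaw,hx,hy):
    "centre of a rectangle fitted by percentiles in the turned frame"
    a=np.radians(yaw); R=np.array([[np.cos(a),-np.sin(a)],[np.sin(a),np.cos(a)]]); u=(X[:,:2]-c)@R
    u=u[(abs(u[:,0])<hx)&(abs(u[:,1])<hy)]; lo,hi=np.percentile(u,1,0),np.percentile(u,99,0)
    return np.asarray(c)+R@((lo+hi)/2),hi-lo,len(u)
E
python3 - <<'E'
from m import *
o=cloud()
for n in o:
    P,C,im,d=o[n]; save(n+"1.png",im)
    z=P[:,2]
    def near(c,r): return np.hypot(*(P[:,:2]-c).T)<r
    e=near([.456,-.2235],.045)&(z>.074)&(z<.092); print(n,"ears",e.sum(),rc(P[e]),trim(P[e],[.456,-.2235],10,.04,.04),z[e].mean())
    b=near([.515,-.212],.13)&(z>.009)&(z<.02); print(" bed",b.sum(),trim(P[b],[.515,-.212],10,.12,.055))
    k=near([.515,-.212],.16)&(z>.058)&(z<.072); print(" keeper",k.sum(),rc(P[k]), np.percentile(z[k],[5,50,95]))
    h=near([.548,.2],.085)&(z>.01)&(z<.045)
    a=np.radians(15);R=np.array([[np.cos(a),-np.sin(a)],[np.sin(a),np.cos(a)]]);u=(P[:,:2]-[.548,.2])@R
    h&=(abs(u[:,1])<.03)
    Q=P[h];U=u[h];br=C[h].sum(1)
    for lo in np.arange(-.085,.085,.01):
        s=(U[:,0]>=lo)&(U[:,0]<lo+.01)
        if s.sum()>3: print("  u %.3f n%d v %.4f..%.4f med %.4f z %.4f bright %d"%(lo+.005,s.sum(),U[s,1].min(),U[s,1].max(),np.median(U[s,1]),np.median(Q[s,2]),np.median(br[s])))
    for th in ("pin_grip","pin","pin_mid","pin_balls"):
        print(th,[(ray(n,r["at"],.017)[:2],round(r["p"],2)) for r in place_of(n,th) if .13<ray(n,r["at"],.017)[1]<.24])
print(pose()[0])
E
```

```text
clock: 7.58
position: [0.3509, -0.0001, 0.349]
eef_rot: [179.9, -0.0, 10.1]
force: [-0.3, -0.6, -0.2]
gripper_width: 0.0427
gripper_force: 0.0
top ears 243 ((455.5569763183594, -225.11422729492188), (64.28126525878906, 47.04006576538086), 6.535250186920166) (array([ 0.4574, -0.2244]), array([0.0433, 0.0458]), 243) 0.08115076975238741
 bed 713 (array([ 0.5171, -0.2137]), array([0.2066, 0.0798]), 679)
 keeper 547 ((492.45538330078125, -160.53598022460938), (217.74459838867188, 157.66796875), 7.498436450958252) [0.0617 0.0677 0.0714]
  u -0.070 n17 v -0.0169..0.0272 med -0.0017 z 0.0162 bright 432
  u -0.060 n30 v -0.0286..0.0092 med -0.0042 z 0.0266 bright 321
  u -0.050 n34 v -0.0158..0.0139 med -0.0028 z 0.0291 bright 349
  u -0.040 n38 v -0.0163..0.0153 med -0.0003 z 0.0260 bright 351
  u -0.030 n39 v -0.0152..0.0156 med -0.0016 z 0.0285 bright 350
  u -0.020 n38 v -0.0186..0.0180 med -0.0017 z 0.0277 bright 349
  u -0.010 n38 v -0.0271..0.0287 med -0.0009 z 0.0274 bright 341
  u -0.000 n24 v -0.0166..0.0102 med -0.0014 z 0.0266 bright 465
  u 0.010 n25 v -0.0223..0.0288 med -0.0009
[... 1706 characters left out ...]
d 0.0047 z 0.0233 bright 552
  u 0.030 n28 v -0.0055..0.0082 med 0.0035 z 0.0221 bright 559
  u 0.040 n28 v -0.0078..0.0206 med 0.0059 z 0.0224 bright 556
  u 0.050 n34 v -0.0097..0.0141 med 0.0055 z 0.0229 bright 522
  u 0.060 n32 v -0.0093..0.0154 med 0.0058 z 0.0238 bright 560
  u 0.070 n9 v -0.0046..0.0079 med 0.0030 z 0.0206 bright 517
pin_grip [(array([0.3335, 0.2018]), 0.86), (array([0.5066, 0.1947]), 0.65)]
pin [(array([0.3013, 0.1859]), 0.87), (array([0.5582, 0.1981]), 0.77)]
pin_mid [(array([0.5725, 0.2162]), 0.94), (array([0.2793, 0.1833]), 0.71)]
pin_balls [(array([0.5976, 0.2192]), 0.68), (array([0.2442, 0.1691]), 0.66), (array([0.569 , 0.1499]), 0.55)]
[ 0.3509 -0.0004  0.3488]
```

```bash
python3 -m creep '0 0 -0.0855 0 0 0 0.55; 0 0 0 41.5 -28.7 15 0.55; 0 0 0 41.5 -28.7 20 0.55; 0 0 0 41.5 -28.7 20 0.55; 0 0 0 41.5 -28.7 20 0.55; 0 0 0 41.5 -28.7 20 0.55; 0 0 0 0 0 0 0.55; 0 0 0 0 0 0 0.55' 40
python3 - <<'E'
from h import *
p,R=pose(); print((np.array([.5139,.1919,.081])-p)@R*1000, ctrl.read_state()["gripper_width"],ctrl.read_state()["eef_rot"])
im,d=imaging.capture("side"); save("g1.png",cv2.resize(im[190:330,180:310],None,fx=4,fy=4))
E
```

```text
clock: 9.07
position: [0.514, 0.1918, 0.2535]
eef_rot: [180.0, 0.1, 14.9]
force: [0.8, -0.4, 0.5]
gripper_width: 0.047
gripper_force: 0.0
[  0.22608716  -0.24854155 172.47204892] 0.04696315563561401 [1.79970192e+02 1.00308410e-01 1.49350379e+01]
```

View pics/g1.png

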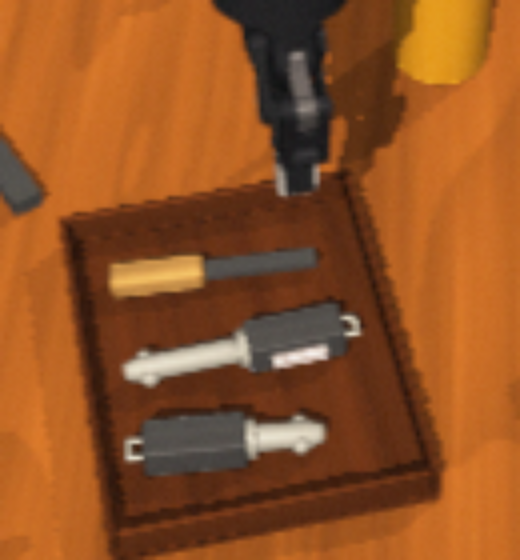

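The crop shows the fingers (crop col 298) above the middle of the long pin's handle (col 297), with the button flank facing the camera. I'll descend and grip.

```bash
python3 -m creep '0 0 0 0 0 50 0.55; 0 0 0 0 0 50 0.55; 0 0 0 0 0 40 0.55; 0 0 0 0 0 20 0.55; 0 0 0 0 0 12 0.55; 0 0 0 0 0 0 0.55; 0 0 0 0 0 0 0.2; 0 0 0 0 0 0 0.2; 0 0 0 0 0 0 0.2; 0 0 0 0 0 0 0.2; 0 0 0 0 0 0 0.2' 50
```

```text
clock: 10.5
position: [0.5154, 0.1917, 0.0836]
eef_rot: [179.9, -0.2, 14.9]
force: [-1.1, -2.7, 6.0]
gripper_width: 0.025
gripper_force: 50.2
```

```bash
python3 -m creep '0 0 0 0 0 -15 0.2; 0 0 0 0 0 -40 0.2; 0 0 0 0 0 -50 0.2; 0 0 0 0 0 -50 0.2; 0 0 0 0 0 0 0.2; 0 0 0 0 0 0 0.2'
python3 - <<'E'
from m import *
o=cloud(); p,R=pose(); print(p,ctrl.read_state()["eef_rot"])
ims=[]
for n in o:
    P,C,im,d=o[n]; T=(P-p)@R
    s=(T[:,2]>.048)&(T[:,2]<.085)&(T[:,0]>.025)&(T[:,0]<.13)&(abs(T[:,1])<.03); Q=T[s]
    print(n,len(Q),"tip x",np.percentile(Q[:,0],99) if len(Q) else 0)
    for lo in np.arange(.03,.11,.01):
        k=(Q[:,0]>=lo)&(Q[:,0]<lo+.01)
        if k.sum()>2: print("  x %.3f n%d y %.4f..%.4f med %.4f z min %.4f med %.4f max %.4f"%(lo+.005,k.sum(),Q[k,1].min(),Q[k,1].max(),np.median(Q[k,1]),Q[k,2].min(),np.median(Q[k,2]),Q[k,2].max()))
    c,r=proj(n,p+.064*R[:,2]).astype(int); ims.append(cv2.resize(im[max(r-50,0):max(r-50,0)+100,c-50:c+50],(400,400)))
save("g2.png",np.hstack(ims))
E
```

```text
clock: 11.25
position: [0.5134, 0.192, 0.2366]
eef_rot: [-180.0, 0.1, 14.9]
force: [-0.0, 0.1, -3.1]
gripper_width: 0.0247
gripper_force: 49.6
[0.5131 0.1919 0.2352] [-179.9884    0.2243   14.9161]
top 0 tip x 0
side 281 tip x 0.1018004857557459
  x 0.035 n44 y -0.0136..0.0082 med -0.0049 z min 0.0527 med 0.0588 max 0.0799
  x 0.045 n33 y -0.0091..0.0050 med -0.0047 z min 0.0543 med 0.0600 max 0.0694
  x 0.055 n32 y -0.0088..0.0033 med -0.0045 z min 0.0565 med 0.0605 max 0.0732
  x 0.065 n34 y -0.0101..0.0048 med -0.0048 z min 0.0570 med 0.0610 max 0.0718
  x 0.075 n34 y -0.0092..0.0068 med -0.0060 z min 0.0566 med 0.0602 max 0.0673
  x 0.085 n33 y -0.0101..0.0028 med -0.0048 z min 0.0565 med 0.0608 max 0.0686
  x 0.095 n32 y -0.0096..0.0038 med -0.0054 z min 0.0559 med 0.0613 max 0.0693
  x 0.105 n8 y -0.0062..0.0012 med -0.0023 z min 0.0608 med 0.0622 max 0.0672
```

View pics/g2.png

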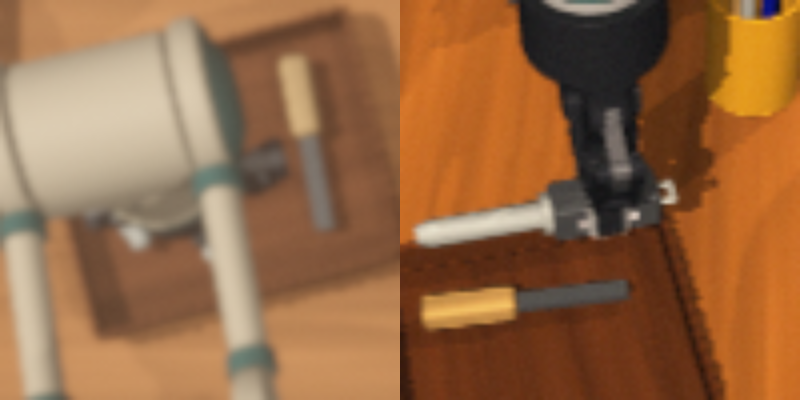

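The pin is held in the crop at (550, 215): shank level, balls flush and button pressed, with the short pin and file left in the tray. I'll carry it over to the free (-y) side.

```bash
python3 -m creep '0 0 0 0 0 -60 0.2; 0 0 0 -17 53 -1 0.2; 0 0 0 -17 53 -1 0.2; 0 0 0 -17 53 -1 0.2; 0 0 0 -17 53 -1 0.2; 0 0 0 -17 53 0 0.2; 0 0 0 -17 53 0 0.2; 0 0 0 -17 54 0 0.2; 0 0 0 -18 54 0 0.2; 0 0 0 -18 54 0 0.2; 0 0 0 -19 54 0 0.2; 0 0 0 0 0 0 0.2'; python3 -m creep '0 0 -0.165 0 0 0 0.2; 0 0 -0.165 0 0 0 0.2; 0 0 -0.165 0 0 0 0.2; 0 0 -0.165 0 0 0 0.2; 0 0 -0.165 0 0 0 0.2; 0 0 -0.165 0 0 0 0.2; 0 0 -0.165 0 0 0 0.2; 0 0 -0.165 0 0 0 0.2; 0 0 -0.165 0 0 0 0.2; 0 0 0 0 0 0 0.2; 0 0 0 0 0 0 0.2'
python3 - <<'E'
from m import *
o=cloud(); p,R=pose(); print(p,ctrl.read_state()["eef_rot"],ctrl.read_state()["gripper_width"])
for n in o:
    P,C,im,d=o[n]; save(n+"2.png",im)
    # jig yaw/bore from template: ears top, posts top, bed together
    z=P[:,2]; c=np.array([.516,-.2125]); m=(np.hypot(*(P[:,:2]-c).T)<.13)
    for yaw in (8,9,10,11,12):
        a=np.radians(yaw); Rz=np.array([[np.cos(a),-np.sin(a)],[np.sin(a),np.cos(a)]]); u=(P[:,:2]-c)@Rz
        b=m&(z>.009)&(z<.02)&(abs(u[:,0])<.12)&(abs(u[:,1])<.055); B=u[b]
        k=m&(z>.063)&(z<.073)&(u[:,0]>-.03)&(u[:,0]<.055)&(abs(u[:,1])<.03);K=u[k]
        kl=[np.percentile(K[(K[:,0]>x)&(K[:,0]<x+.03),1],[4,96]) for x in (-.03,.02)] if len(K)>20 else 0
        print(n,yaw,len(B),np.percentile(B,[2,98],axis=0).round(4).tolist(),"bar",len(K),np.round(kl,4).tolist())
E
```

```text
clock: 12.85
position: [0.4826, -0.3729, 0.2981]
eef_rot: [-179.9, 0.2, 14.6]
force: [0.2, 0.1, -2.6]
gripper_width: 0.025
gripper_force: 50.4
clock: 14.22
position: [0.4836, -0.3681, 0.3001]
eef_rot: [-179.9, -0.1, 99.9]
force: [0.4, -0.4, -2.5]
gripper_width: 0.0249
gripper_force: 50.4
[ 0.4836 -0.3684  0.3005] [-179.9766   -0.0389   99.9281] 0.024872460844541117
top 8 686 [[-0.1017, -0.0421], [0.1031, 0.0394]] bar 193 [[-0.0111, 0.0081], [-0.0104, 0.01]]
top 9 686 [[-0.1018, -0.041], [0.103, 0.0384]] bar 193 [[-0.0109, 0.0083], [-0.0109, 0.0095]]
top 10 686 [[-0.1017, -0.0407], [0.1028, 0.0382]] bar 192 [[-0.0107, 0.0087], [-0.0114, 0.0087]]
top 11 685 [[-0.1013, -0.0409], [0.1028, 0.0385]] bar 192 [[-0.0104, 0.0088], [-0.0121, 0.0081]]
top 12 685 [[-0.1012, -0.0417], [0.1026, 0.0398]] bar 193 [[-0.0101, 0.0092], [-0.0129, 0.0074]]
side 8 511 [[-0.0983, -0.0354], [0.1015, 0.0428]] bar 164 [[-0.0121, 0.0112], [-0.0106, 0.0135]]
side 9 511 [[-0.0987, -0.0351], [0.1014, 0.0419]] bar 164 [[-0.0119, 0.0112], [-0.0111, 0.013]]
side 10 511 [[-0.0988, -0.034], [0.1018, 0.0416]] bar 165 [[-0.0118, 0.0112], [-0.0115, 0.0124]]
side 11 511 [[-0.099, -0.0344], [0.1018, 0.0411]] bar 167 [[-0.0116, 0.0115], [-0.0121, 0.0119]]
side 12 511 [[-0.0991, -0.0348], [0.1017, 0.0408]] bar 167 [[-0.0114, 0.0117], [-0.0126, 0.0114]]
```

```bash
python3 -m creep '0 0 0 0 0 50 0.2; 0 0 0 0 0 50 0.2; 0 0 0 0 0 45 0.2; 0 0 0 0 0 28 0.2; 0 0 0 0 0 0 0.2; 0 0 0 0 0 0 0.2'
python3 - <<'E'
from m import *
o=cloud(); p,R=pose(); print(p,ctrl.read_state()["eef_rot"])
a=np.radians(10); J=np.array([[np.cos(a),-np.sin(a),0],[np.sin(a),np.cos(a),0],[0,0,1]]); bore=np.array([.457,-.2238,.062])
print("grip in jig-bore frame", (p+.0645*R[:,2]-bore)@J*1000)
ims=[]
for n in o:
    P,C,im,d=o[n]; T=(P-bore)@J
    s=(abs(T[:,0])<.02)&(T[:,1]>-.125)&(T[:,1]<-.03)&(T[:,2]>-.02)&(T[:,2]<.03); Q=T[s]
    for lo in np.arange(-.12,-.03,.01):
        k=(Q[:,1]>=lo)&(Q[:,1]<lo+.01)
        if k.sum()>2: print(n," y %.3f n%d x %s z %s"%(lo+.005,k.sum(),np.percentile(Q[k,0],[3,50,97]).round(4),np.percentile(Q[k,2],[3,50,97]).round(4)))
    e=(abs(T[:,0])<.035)&(abs(T[:,1])<.035)&(T[:,2]>.013)&(T[:,2]<.03); 
    for sg in (-1,1):
        q=T[e&(T[:,1]*sg>.012)]; print("ear",sg,len(q),np.percentile(q,[3,50,97],axis=0).round(4).tolist() if len(q) else 0)
    c,r=proj(n,bore).astype(int); ims.append(cv2.resize(im[r-50:r+50,c-50:c+50],(400,400)))
save("i1.png",np.hstack(ims))
E
```

```text
clock: 15.08
position: [0.4844, -0.3695, 0.1292]
eef_rot: [179.9, 0.1, 100.0]
force: [1.0, -1.0, -2.4]
gripper_width: 0.0246
gripper_force: 50.4
[ 0.4846 -0.3696  0.1298] [179.8696   0.1819  99.9844]
grip in jig-bore frame [   1.9863 -148.6126    3.3406]
top  y -0.115 n31 x [-0.007   0.0039  0.0129] z [-0.0009  0.0078  0.0181]
top  y -0.105 n20 x [-0.0033  0.0035  0.0106] z [0.0014 0.0065 0.0129]
top  y -0.095 n19 x [-0.0033  0.0029  0.011 ] z [0.0026 0.0068 0.0122]
top  y -0.085 n21 x [-0.0039  0.004   0.0103] z [-0.0009  0.0065  0.0135]
top  y -0.075 n20 x [-0.0026  0.0034  0.0104] z [0.0011 0.0069 0.0095]
top  y -0.065 n22 x [-0.0036  0.0035  0.0111] z [-0.0034  0.0035  0.0116]
top  y -0.055 n19 x [-0.004   0.0034  0.0104] z [-0.0019  0.0042  0.0083]
top  y -0.045 n9 x [-0.0004  0.0034  0.0077] z [-0.004   0.0033  0.0103]
ear -1 61 [[-0.0191, -0.0236, 0.0137], [0.0002, -0.0184, 0.0188], [0.021, -0.0134, 0.0239]]
ear 1 61 [[-0.0205, 0.0127, 0.014], [0.0015, 0.0177, 0.0191], [0.0215, 0.0221, 0.0257]]
side  y -0.115 n27 x [-0.0093  0.0042  0.0131] z [-0.0029  0.0088  0.0154]
side  y -0.105 n15 x [-0.0066  0.0026  0.0088] z [0.0021 0.0064 0.011 ]
side  y -0.095 n5 x [-0.0053  0.0028  0.0064] z [0.0036 0.0057 0.0083]
side  y -0.085 n11 x [-0.0061 -0.001   0.0079] z [0.0004 0.0082 0.0116]
side  y -0.075 n10 x [-0.0027  0.0036  0.0091] z [0.0031 0.0077 0.0114]
side  y -0.065 n11 x [-0.0047  0.0042  0.0084] z [0.0044 0.0069 0.0132]
side  y -0.055 n14 x [-0.006   0.003   0.0092] z [0.0003 0.0064 0.0099]
side  y -0.045 n4 x [-0.0015  0.0029  0.0069] z [0.0054 0.0056 0.0078]
ear -1 46 [[-0.0219, -0.0243, 0.0172], [0.0024, -0.0176, 0.0205], [0.0205, -0.0125, 0.0236]]
ear 1 66 [[-0.0212, 0.0125, 0.0133], [-0.0005, 0.0205, 0.0191], [0.0201, 0.0264, 0.0244]]
```

View pics/i1.png

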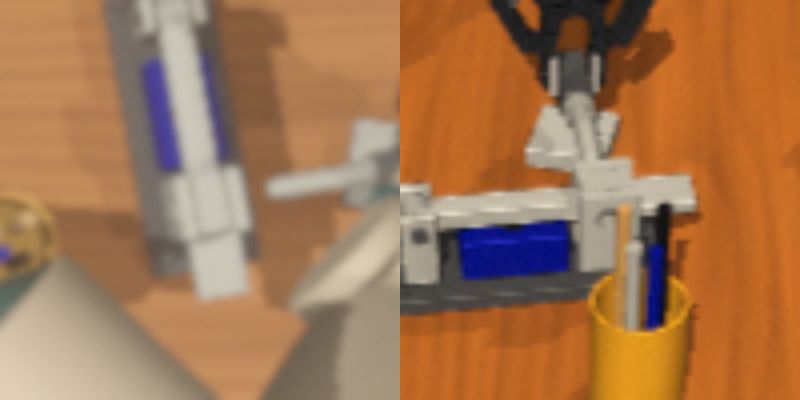

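The crops show the keeper down and the pin level beside the near ear: tip near (270, 188) in the left (top) crop, and pointing at the ear in the right (side) crop. The pin axis is about 3 mm too far along jig +x, so I correct that and enter the hole in steps.

```bash
python3 -m creep '0 0 0 0 -3.2 0 0.2; 0 0 0 10 0 0 0.2; 0 0 0 10 0 0 0.2; 0 0 0 5 0 0 0.2; 0 0 0 5 0 0 0.2; 0 0 0 0 0 0 0.2; 0 0 0 0 0 0 0.2'
python3 - <<'E'
from m import *
o=cloud(); p,R=pose(); s=ctrl.read_state();print(p,s["eef_rot"],s["force"],s["ft_torque"])
a=np.radians(10); J=np.array([[np.cos(a),-np.sin(a),0],[np.sin(a),np.cos(a),0],[0,0,1]]); bore=np.array([.457,-.2238,.062])
print("grip", (p+.0665*R[:,2]-bore)@J*1000)
for n in o:
    P,C,im,d=o[n]; T=(P-bore)@J
    s=(abs(T[:,0])<.016)&(T[:,1]>-.085)&(T[:,1]<-.027)&(T[:,2]>-.015)&(T[:,2]<.016); Q=T[s]
    for lo in np.arange(-.085,-.03,.02):
        k=(Q[:,1]>=lo)&(Q[:,1]<lo+.02)
        if k.sum()>2: print(n," y %.3f n%d x %s z %s"%(lo+.01,k.sum(),np.percentile(Q[k,0],[3,50,97]).round(4),np.percentile(Q[k,2],[3,50,97]).round(4)))
E
```

```text
clock: 16.05
position: [0.4755, -0.34, 0.128]
eef_rot: [180.0, 0.0, 100.0]
force: [0.0, 0.2, -3.0]
gripper_width: 0.0251
gripper_force: 50.4
[ 0.4754 -0.3401  0.1279] [179.9952   0.0204  99.9904] [-0.0535  0.4245 -3.5932] [-0.0649 -0.0063 -0.0452]
grip [  -2.0619 -117.7214   -0.6087]
top  y -0.075 n45 x [-0.0088 -0.0002  0.0079] z [-0.0035  0.0046  0.0117]
top  y -0.055 n40 x [-0.007  -0.0003  0.0073] z [-0.0005  0.0052  0.0108]
top  y -0.035 n37 x [-0.0078 -0.0005  0.0071] z [-0.0023  0.0048  0.0094]
side  y -0.075 n32 x [-0.0132 -0.0007  0.0081] z [-0.0007  0.006   0.0115]
side  y -0.055 n18 x [-0.0079 -0.002   0.0047] z [0.0027 0.0074 0.0105]
side  y -0.035 n3 x [-0.0072 -0.0038  0.0012] z [0.0075 0.0076 0.0104]
```

```bash
python3 -m creep '0 0 0 6 0 0 0.2; 0 0 0 6 0 0 0.2; 0 0 0 6 0 0 0.2; 0 0 0 0 0 0 0.2'; python3 -m creep '0 0 0 6 0 0 0.2; 0 0 0 6 0 0 0.2; 0 0 0 0 0 0 0.2'
```

```text
clock: 16.65
position: [0.472, -0.3212, 0.128]
eef_rot: [-180.0, -0.0, 100.0]
force: [0.2, -0.3, -2.8]
gripper_width: 0.0246
gripper_force: 50.4
clock: 17.02
position: [0.4699, -0.3095, 0.1279]
eef_rot: [-180.0, -0.0, 100.0]
force: [0.3, -0.4, -1.6]
gripper_width: 0.0249
gripper_force: 50.5
```

```bash
python3 -m creep '0 0 0 6 0 0 0.2; 0 0 0 6 0 0 0.2; 0 0 0 6 0 0 0.2; 0 0 0 0 0 0 0.2'; python3 -m creep '0 0 0 5 0 0 0.2; 0 0 0 3 0 0 0.2; 0 0 0 0 0 0 0.2'
```

```text
clock: 17.52
position: [0.4668, -0.2917, 0.1279]
eef_rot: [-180.0, -0.0, 100.0]
force: [0.0, 0.6, -2.5]
gripper_width: 0.0246
gripper_force: 50.4
clock: 17.9
position: [0.4654, -0.2843, 0.1279]
eef_rot: [-180.0, -0.0, 100.0]
force: [0.6, -0.7, -2.5]
gripper_width: 0.025
gripper_force: 50.5
```

```bash
python3 -m creep '0 0 0 2 0 0 0.2; 0 0 0 0 0 0 0.2'; python3 -m creep '0 0 0 1 0 0 0.2; 0 0 0 0 0 0 0.2'; python3 -m creep '0 0 0 1 0 0 0.2; 0 0 0 0 0 0 0.2'
```

```text
clock: 18.15
position: [0.4651, -0.2826, 0.1279]
eef_rot: [-180.0, -0.0, 100.0]
force: [0.1, 0.8, -2.3]
gripper_width: 0.0252
gripper_force: 50.5
clock: 18.4
position: [0.465, -0.2816, 0.1279]
eef_rot: [-180.0, 0.0, 100.0]
force: [0.2, -0.6, -2.3]
gripper_width: 0.0246
gripper_force: 50.5
clock: 18.65
position: [0.465, -0.281, 0.128]
eef_rot: [180.0, 0.1, 100.0]
force: [0.5, -0.6, -3.2]
gripper_width: 0.0253
gripper_force: 50.4
```

```bash
python3 -m creep '0 0 0 1 0 0 0.2; 0 0 0 0 0 0 0.2'; python3 -m creep '0 0 0 1 0 0 0.2; 0 0 0 0 0 0 0.2';  python3 -m creep '0 0 0 1 0 0 0.2; 0 0 0 0 0 0 0.2'
```

```text
clock: 18.9
position: [0.465, -0.2808, 0.1281]
eef_rot: [180.0, 0.2, 100.0]
force: [-0.2, -4.7, -4.8]
gripper_width: 0.025
gripper_force: 50.2
clock: 19.15
position: [0.465, -0.2807, 0.1282]
eef_rot: [180.0, 0.3, 100.1]
force: [-0.5, -7.1, -5.3]
gripper_width: 0.0249
gripper_force: 50.1
clock: 19.4
position: [0.465, -0.2805, 0.1283]
eef_rot: [180.0, 0.4, 100.1]
force: [-1.6, -10.0, -5.7]
gripper_width: 0.0248
gripper_force: 50.1
```

The force rise at a steady position means the collar is on the ear. I'll release and lift off.

```bash
python3 -m creep '0 0 0 0 0 0 0.6; 0 0 0 0 0 0 0.6; 0 0 0 0 0 0 0.6; 0 0 0 0 0 -10 0.6; 0 0 0 0 0 -40 0.6; 0 0 0 0 0 -60 0.6; 0 0 0 -50 0 -30 0.6; 0 0 0 -60 0 0 0.6; 0 0 0 -60 0 0 0.6; 0 0 0 0 0 0 0.6'
python3 - <<'E'
from m import *
o=cloud()
a=np.radians(10); J=np.array([[np.cos(a),-np.sin(a),0],[np.sin(a),np.cos(a),0],[0,0,1]]); bore=np.array([.457,-.2238,.062])
ims=[]
for n in o:
    P,C,im,d=o[n]; T=(P-bore)@J
    s=(abs(T[:,0])<.025)&(T[:,1]>-.12)&(T[:,1]<-.025)&(T[:,2]>-.03)&(T[:,2]<.03); Q=T[s]; br=C[s].sum(1)
    for lo in np.arange(-.12,-.025,.01):
        k=(Q[:,1]>=lo)&(Q[:,1]<lo+.01)
        if k.sum()>2: print(n," y %.3f n%d x %s z %s br %d"%(lo+.005,k.sum(),np.percentile(Q[k,0],[3,50,97]).round(4),np.percentile(Q[k,2],[50,97]).round(4),np.median(br[k])))
    c,r=proj(n,bore).astype(int); ims.append(cv2.resize(im[r-50:r+50,c-50:c+50],(400,400),interpolation=cv2.INTER_CUBIC))
    print(n,"tip",[np.round((ray(n,q["at"],.06)-bore)@J,4) for q in place_of(n,"pin_mid")[:3]])
save("f1.png",np.hstack(ims))
E
```

```text
clock: 20.65
position: [0.4941, -0.4492, 0.2677]
eef_rot: [180.0, 0.1, 99.8]
force: [0.4, 1.1, -0.6]
gripper_width: 0.0512
gripper_force: 0.0
top  y -0.095 n7 x [-0.0055  0.0001  0.0061] z [-0.0083 -0.0016] br 379
top  y -0.085 n35 x [-0.0126  0.0013  0.0146] z [0.0025 0.0093] br 330
top  y -0.075 n38 x [-0.0143 -0.002   0.0129] z [0.002  0.0093] br 332
top  y -0.065 n40 x [-0.0164 -0.0005  0.0145] z [0.0036 0.0121] br 336
top  y -0.055 n40 x [-0.0162 -0.0024  0.0136] z [0.003  0.0111] br 337
top  y -0.045 n40 x [-0.0165 -0.0015  0.0143] z [0.0044 0.0133] br 334
top  y -0.035 n36 x [-0.0124  0.0002  0.0137] z [0.0082 0.0125] br 326
top  y -0.025 n12 x [-0.0086  0.0013  0.011 ] z [0.0064 0.0122] br 472
top tip [array([ 0.2468,  0.6418, -0.002 ]), array([-0.0959,  0.4232, -0.002 ]), array([-0.0008, -0.0051, -0.002 ])]
side  y -0.085 n14 x [-0.0156  0.0003  0.0115] z [0.003  0.0075] br 214
side  y -0.075 n19 x [-0.0153  0.0027  0.0131] z [0.0048 0.0107] br 207
side  y -0.065 n20 x [-0.0134  0.0001  0.0109] z [0.0064 0.0096] br 205
side  y -0.055 n13 x [-0.018  -0.0029  0.0091] z [0.0067 0.0103] br 210
side  y -0.045 n14 x [-0.0143 -0.0003  0.0076] z [0.0094 0.013 ] br 229
side  y -0.025 n3 x [0.0077 0.0106 0.019 ] z [0.0186 0.0193] br 468
side tip [array([ 0.2508,  0.679 , -0.002 ]), array([-0.0952,  0.4579, -0.002 ]), array([ 0.0042, -0.0018, -0.002 ])]
```

View pics/f1.png

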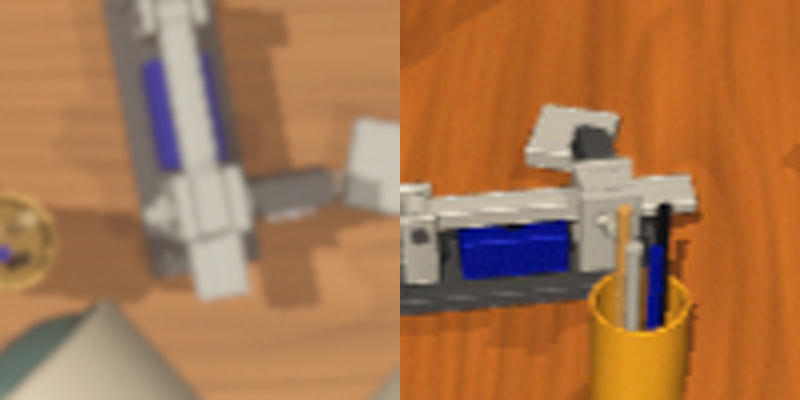

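The crops show the pin home. The balls stand out behind the far ear at (160, 215) in the top crop and (605, 222) in the side crop, the button strip is out at (285, 215), the keeper is down and the arm is clear. The handle sags a little, but the hole clearance limits the tilt to about 0.09 rad, under the 0.15 limit. Handing in.

```bash
python3 -c "
from workcell import job
print(job.job_done())"
```

```text
the job is handed in; nothing more can be done
None
```

The keeper is down and the long pin is through both ears from the free side, collar home and balls sprung out behind the far ear; the job is handed in, and no verdict came back.

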